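# Sort washed labware and lower the tray's hold-down

## Task

Put away the washed labware from the draining mat: both spatulas flat in the steel spatula tray, the capped vial standing upright in the rectangular white bin, and the rubber stopper in the round white dish. Once both spatulas are in their tray, lower the hold-down lever over them, and leave it down. Do not knock the vial over, and leave the beaker, the crucible, the test-tube rack and the wash bottle where they are.

Things in the scene. Friction and masses are not known exactly. Their poses are not given: they have to be found in the camera images.
- spatula_a: steel laboratory spatula lying flat, 110 long: a straight bar 9 wide and 9 high over the middle 66, and at each end a flat blade 5 thick and up to 15 wide. Origin: middle of the underside; x along the bar, z up. Any yaw. About 50 g; pinch the bar near its middle
- spatula_b: same as spatula_a
- vial: small upright amber glass vial with a white cap: body diameter 26 up to 42 above its base, then a shoulder, cap diameter 20 from 47 to 60, total height 60. Origin: centre of its base; z up its axis. About 35 g
- stopper: dark rubber stopper standing on its wide end: diameter 34 at the base, 30 at the top, height 30. Origin: centre of its base, z up its axis. About 30 g
- mat: grey-green draining mat, 240 (x) by 310 (y), 4 thick, fixed; the washed items, the beaker and the crucible stand on it, 4 above the bench. Origin: centre of its underside
- spatula_tray: shallow fixed steel tray, 170 (own x) by 110 (own y) outside, walls 4 thick, rim 30 high, floor 4 thick. Origin: centre of its underside. At the middle of its -x end a dark post 30 wide stands just outside (own x -107 to -85), its head 55 high, and carries the hold-down lever. The tray, bin, dish and rack exchange places from run to run
- holddown_pivot (a point): hinge of the hold-down lever on the post's head, at (-95, 0, 46) in the frame of the tray; the hinge line is the tray's own y
- holddown_tip (a point): end of the hold-down lever, a bar 14 wide and 8 thick on its mid-line, 75 from the pivot; a small black pad (diameter 18, 10 high) lies at 66 from the pivot
- holddown (a joint): angle of the hold-down lever: 0 = level, fully lowered (its end stop), pointing along the tray's +x above the rim; grows as the tip is raised, to 1.2; it starts raised between 0.7 and 1.05 and stays where it is left (stiff hinge). About 2 N pressed straight down on its upper side, 25 to 35 from the pivot, lowers it
- vial_bin: fixed open white plastic bin, 125 (own x) by 105 (own y) outside, walls and floor 4 thick, rim 35 high. Origin: centre of its underside
- dish: fixed round white porcelain dish, outside diameter 112 at the foot and 120 at the rim, 30 high, wall 4, floor 5 thick. Origin: centre of its underside
- beaker: bystander: small empty glass beaker on the mat, among the washed items, diameter 44, 58 high. Origin: centre of its base
- crucible: bystander: small empty white porcelain crucible on the mat, diameter 44 at the rim and 26 at the foot, 36 high. Origin: centre of its base
- rack: bystander: loose blue test-tube rack, 120 (own x) by 75 (own y), 69 high, with capped tubes reaching 98 high. Origin: centre of its underside
- wash_bottle: bystander: white wash bottle beyond the mat, diameter 58, 145 high with a thin spout reaching 50 to its own +y. Origin: centre of its base

How it is judged (in metres and radians):
On the way, in this order (a step that is already met when the one before it is completed fails the run):
1. both spatulas lie flat inside the spatula tray, the hold-down lever still raised (above 0.4 rad) (x of spatula_a in the frame of spatula_tray between -0.055 and 0.055 m and y of spatula_a in the frame of spatula_tray between -0.05 and 0.05 m and z of each of spatula_a, spatula_b in the frame of spatula_tray below 0.022 m and angle between spatula_a's own x axis and vertical between 1.27 and 1.87 rad and x of spatula_b in the frame of spatula_tray between -0.055 and 0.055 m and y of spatula_b in the frame of spatula_tray between -0.05 and 0.05 m and angle between spatula_b's own x axis and vertical between 1.27 and 1.87 rad and value of joint holddown above 0.4 rad), for 0.2 s.
2. the hold-down lever is fully lowered (below 0.1 rad) (value of joint holddown below 0.1 rad), for 0.2 s.
At the end, for the whole second after the job is handed in: Spatulas flat in their tray (level within 0.3 rad, undersides under 22 mm up, middles within 55 mm along and 50 mm across of its centre); vial on the bin floor, upright within 0.15 rad; stopper in the dish, within 45 mm of its centre and under 27 mm up; hold-down below 0.1 rad; all at rest (x of spatula_a in the frame of spatula_tray between -0.055 and 0.055 m and y of spatula_a in the frame of spatula_tray between -0.05 and 0.05 m and z of each of spatula_a, spatula_b in the frame of spatula_tray below 0.022 m and angle between spatula_a's own x axis and vertical between 1.27 and 1.87 rad and x of spatula_b in the frame of spatula_tray between -0.055 and 0.055 m and y of spatula_b in the frame of spatula_tray between -0.05 and 0.05 m and angle between spatula_b's own x axis and vertical between 1.27 and 1.87 rad and x of vial in the frame of vial_bin between -0.055 and 0.055 m and y of vial in the frame of vial_bin between -0.045 and 0.045 m and z of vial in the frame of vial_bin below 0.012 m and angle between vial's own z axis and vertical below 0.15 rad and horizontal distance between stopper and dish below 0.045 m and z of stopper in the frame of dish below 0.027 m and value of joint holddown below 0.1 rad and linear speed of each of spatula_a, spatula_b, vial, stopper below 0.03 m/s); the robot touches nothing.
It fails at once if the vial is knocked over (tilted more than 0.7 rad) (angle between vial's own z axis and vertical above 0.7 rad).
It fails at once if the beaker, the crucible, the rack or the wash bottle is shifted more than 15 mm or tilted more than 0.4 rad (distance of any of beaker, crucible, rack, wash_bottle from where it was at the start of the episode above 0.015 m or angle between any of beaker, crucible, rack, wash_bottle's own z axis and vertical above 0.4 rad).
It also fails if it takes over 72 s, if anything falls off the work surface, if the arm or the gripper's body presses on something with over 40 N, if the wrist force passes 120 N, or if a joint passes its speed limit or range.

## Robot

A 6-joint arm with a two-finger parallel gripper is mounted at the origin on the work surface. World frame = base frame: x ahead of the robot, y to its left, z up, the work surface at z = 0. Lengths are in mm, angles in rad, forces in N, time in s.
With the tool pointing down it reaches from about 325 to 1000 mm from the base axis. Payload 5.1 kg.
Tool frame: the origin (TCP) lies at the very end of the fingers, on their centre line; the grasp point (between the pads) lies 19 mm behind it; z points along the fingers, y is the line along which they close (so a half turn about z gives the same grasp; the last joint's range is limited). The gripper opens to 85 mm and grips with 20 to 120 N. Pads are 22 mm wide; open, the fingers measure 114 mm over their backs; the gripper's body (76 mm by 85 mm) begins 54 mm behind the grasp point. The pads swing forward as they close: fully open they stand 13 mm farther back than shut.
Start: joints at [-1.26, 0.124, 1.65, -0, 1.367, -0.083], TCP at [249.373, -600.248, 231.322] pointing down, gripper open.
Joint ranges: [-2.61, 2.61], [-1.02, 2.33], [0.03, 2.71], [-1.35, 4.49], [0.32, 2.68], [-2.91, 2.91]. Speed limits (rad/s): [2.57, 2.57, 3.14, 3.14, 3.14, 3.14].

## Interface

Orientations are given as a rotation vector (axis times angle).
In Python, from cell import monitor, snapshot, camera_model, robot gives the robot as it stands. The module is installed in compiled form; this text tells all that it offers.
- The arm moves only by the tool drive_tool, never from a script. Its argument "moves" is a list of rows, each a list of 3 entries, a list of its own where there are three numbers: the turn, a rotation vector about the tool's x, y, z each as a share of 0.5 rad, from -1 to 1, then the shift along the tool's x, y, z each as a share of 0.2 m, from -1 to 1, then the closure, from -1 (fully open) to 1 (shut). A call has 1 to 20 rows; each row is the pose to reach, as a shift and turn from the pose commanded when the call began, along the tool's axes at that moment; what a row does not reach only later rows make up. A row lasts 1/10 s, in which the tool goes at most 50 mm and 8.59 degrees, less where a joint would pass 70% of its speed; a pose out of reach is approached as far as the arm can. A call with a number of a shift or a turn outside -1 to 1 is refused whole. A call with a gripper value outside its range is refused whole. The fingers move at their own pace and stop on an object; "newtons" is the grip in N (left out, the last holds). Time passes only in rows, so rows that repeat a pose let the fingers close. It gives the time, the measured TCP pose, the force, the opening and the grip force at its end, in the units of the state.
- monitor.read_state(): the state, without advancing time (a new reading comes with each control period).
- snapshot(name): name is "side" or "top"; returns the picture (400x640x3 uint8, red, green, blue); there is no depth.
- camera_model(name): a dict with "intrinsics" (3x3 intrinsics, pixels), "R" (3x3) and "t" (3): a world point X has camera coordinates R X + t. Camera axes: x right, y down, z forward; pixel columns grow to the right and rows downward; lengths in mm; the calibration is good to about 2 mm. A picture is of the moment at which its call begins. camera_model takes no time and is no camera call.
- robot.finish_job(): hands the job in; it is judged then, once.
The state is a dict: "time": time; "joints": joint angles; "qvel": joint speeds; "effort": joint torques, N m; "tcp_pos": TCP position; "tool_rot": TCP orientation; "wrist_force": force on the tool from outside, world axes, zero at the start; "wrist_torque": the same for the moment, N m; "opening": finger opening in mm; "grasp_force": force on a finger pad.
Only numpy, scipy, OpenCV 4.12 (cv2) and the standard library are available. Lean on these libraries where they do the work, as an engineer would, in place of code of your own. Each camera call takes 0.05 s, during which the arm holds its last target. There are 200 camera calls.

## Working session

There is one attempt and no reset: what is moved stays moved. The work goes in short steps, Python scripts to look and compute and a tool call to move; the robot and the scene stay as the last step left them, time stands still between calls to the robot, and variables do not carry over. Pictures are saved under pics/ and viewed, at most 10 in all, crops included, and the job is handed in when it is done.

Besides the shell and the picture viewer there is one more tool, called after ">>>" by a JSON object that holds its "name" and its "arguments", one argument or row to a line. drive_tool: Moves the arm, as the interface text tells. Its arguments: {"type":"object","properties":{"moves":{"type":"array"},"newtons":{"type":"number"}},"required":["moves"]}

```bash
mkdir -p pics
cat > shot.py <<'E'
import sys,cv2
from cell import snapshot,camera_model,monitor
for n in ("top","side"):
    im=snapshot(n); cv2.imwrite(f"pics/{n}_{sys.argv[1]}.png",im[:,:,::-1])
    c=camera_model(n); print(n,c["intrinsics"],c["R"],c["t"])
s=monitor.read_state(); print(s)
E
python3 shot.py 0
```

```text
top [[454.71167701   0.         318.18562864]
 [  0.         454.71167701 193.19511762]
 [  0.           0.           1.        ]] [[ 2.49352235e-03 -9.99996887e-01 -9.52142241e-05]
 [-9.89454795e-01 -2.45344624e-03 -1.44821232e-01]
 [ 1.44820547e-01  4.55325148e-04 -9.89457832e-01]] [   5.89239389  551.32395386 1034.73567413]
side [[403.75456198   0.         320.39514608]
 [  0.         403.75456198 202.16367063]
 [  0.           0.           1.        ]] [[ 0.70223388 -0.71177211  0.01574909]
 [-0.35438953 -0.3686552  -0.85936104]
 [ 0.61747521  0.59789113 -0.51112676]] [-390.70338157  245.00759913  590.4302599 ]
{'time': 0.1, 'joints': array([-1.25959829e+00,  1.24452295e-01,  1.65154866e+00, -2.47921829e-06,
        1.36751028e+00, -8.26299981e-02]), 'qvel': array([ 1.21154214e-03, -1.87487814e-03, -3.98455510e-03,  4.99471639e-06,
       -8.12858041e-04, -3.23125301e-04]), 'effort': array([ 3.34873839e-04, -4.24931109e+01, -3.66653574e+01, -8.55411417e-05,
        3.98814620e-03,  4.70087585e-06]), 'tcp_pos': array([ 249.20481776, -599.72543154,  230.16128567]), 'tool_rot': array([-3.07901225e+00, -6.14261419e-01,  3.47245591e-04]), 'wrist_force': array([-0.79343182,  0.32708323,  0.27793105]), 'wrist_torque': array([-0.00910007, -0.07221312,  0.02111975]), 'grasp_force': 0.0, 'opening': 85.554302303429}
```

View pics/top_0.png

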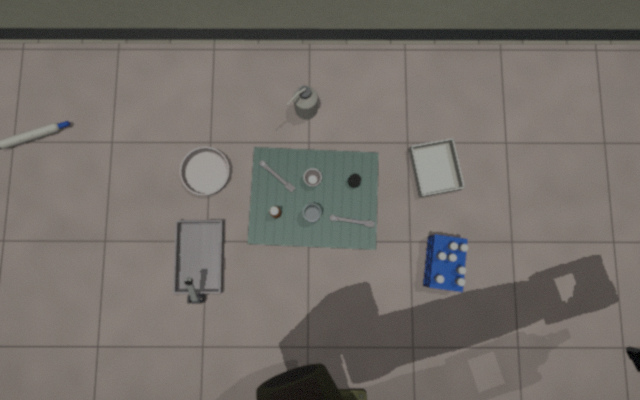

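View pics/side_0.png

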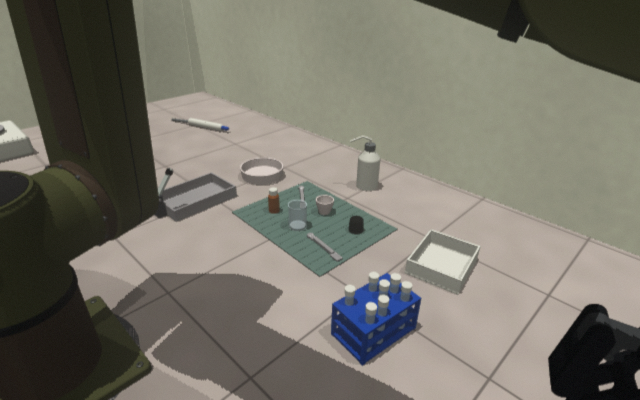

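The top view shows the dish at (206,172), the tray at (200,256) with its post at the bottom, and the bin at (437,167). The vial is at (276,212), the stopper at (354,181), and the spatulas at (277,176) and (352,221). I'll enlarge the working area to measure.

Run:
```python
import cv2
im=cv2.imread("pics/top_0.png")[130:310,170:470]
cv2.imwrite("pics/crop0.png",cv2.resize(im,(800,480),interpolation=cv2.INTER_CUBIC))
```

```text
(no output)
```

View pics/crop0.png

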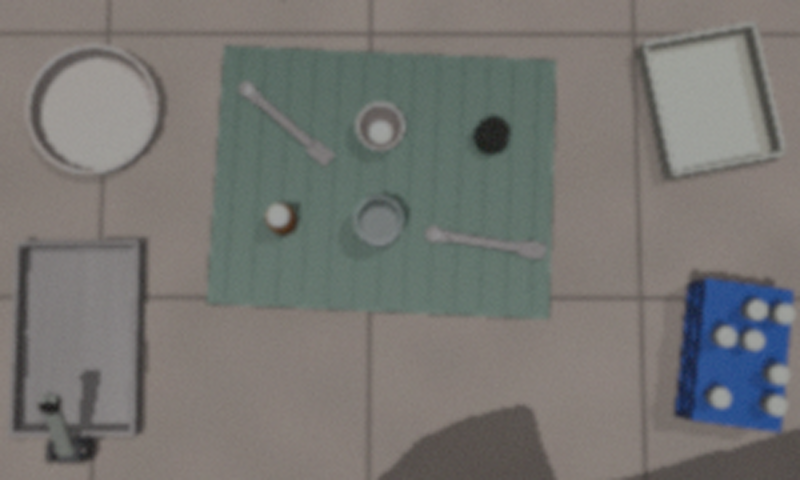

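```bash
cat > geo.py <<'E'
import numpy as np
from cell import camera_model
C={n:camera_model(n) for n in("top","side")}
def w(uv,z,n="top"):
    c=C[n];R=np.array(c["R"]);t=np.array(c["t"])
    d=R.T@np.linalg.solve(c["intrinsics"],[uv[0],uv[1],1]); o=-R.T@t
    return o+d*(z-o[2])/d[2]
def cr(u,v,z): return w((170+(u+.5)/2.66667-.5,130+(v+.5)/2.66667-.5),z)
def pr(X,n):
    c=C[n];p=c["intrinsics"]@(c["R"]@np.array(X)+c["t"]);return p[:2]/p[2]
E
python3 - <<'E'
from geo import *
np.set_printoptions(precision=1,suppress=True)
P=dict(a1=(246,90,9),a2=(326,156,9),b1=(433,233,9),b2=(540,250,9),vial=(279,216,64),stop=(492,134,19),cruc=(380,127,40),beak=(380,217,62),
bn1=(642,44,35),bn2=(754,25,35),bn3=(782,155,35),bn4=(671,178,35),dish=(96,110,30),t1=(21,241,30),t2=(146,238,30),t3=(140,432,30),t4=(14,431,30),
m1=(224,45,4),m2=(555,59,4),m3=(549,319,4),m4=(209,303,4),piv=(68,447,55),tip=(48,403,100))
W={k:cr(*v) for k,v in P.items()}
for k,v in W.items(): print(k,v)
for p,q in(("a1","a2"),("b1","b2"),("bn1","bn2"),("bn2","bn3"),("t1","t2"),("t2","t3"),("t1","t4"),("m1","m2"),("m2","m3")):
    d=W[q]-W[p];print(p,q,np.hypot(*d[:2]),np.arctan2(d[1],d[0]),(W[p]+W[q])/2)
print("tray",sum(W[f"t{i}"]for i in range(1,5))/4,"bin",sum(W[f"bn{i}"]for i in range(1,5))/4)
for k in("vial","stop","beak","cruc","dish"): print(k,pr(W[k],"side"))
c=C["top"];print("cam",-np.array(c["R"]).T@c["t"])
# spatula segmentation in crop window
import cv2
im=cv2.imread("pics/top_0.png");hsv=cv2.cvtColor(im,cv2.COLOR_BGR2HSV)
for n,(x0,y0,x1,y1) in dict(a=(257,157,299,195),b=(327,212,378,231)).items():
    m=(hsv[y0:y1,x0:x1,1]<45).astype(np.uint8)
    k,l,s,_=cv2.connectedComponentsWithStats(m);i=1+s[1:,4].argmax()
    ys,xs=np.where(l==i);q=np.array([w((x+x0,y+y0),10)[:2] for x,y in zip(xs,ys)])
    r=cv2.minAreaRect(q.astype(np.float32));mu=q.mean(0);_,_,V=np.linalg.svd(q-mu);print(n,len(q),mu,r,np.arctan2(V[0,1],V[0,0]))
E
```

```text
a1 [629.4 145.6   9. ]
a2 [568.   71.3   9. ]
b1 [497.7 -26.4   9. ]
b2 [ 482.5 -123.     9. ]
vial [506.9 108.   64. ]
stop [587.1 -79.8  19. ]
cruc [589.4  21.6  40. ]
beak [506.5  21.   62. ]
bn1 [ 667.2 -214.9   35. ]
bn2 [ 685.1 -316.9   35. ]
bn3 [ 565.9 -337.1   35. ]
bn4 [ 544.9 -237.4   35. ]
dish [606.2 277.8  30. ]
t1 [487.7 339.8  30. ]
t2 [490.7 229.   30. ]
t3 [322.  228.7  30. ]
t4 [322.6 338.1  30. ]
m1 [673.1 167.6   4. ]
m2 [ 660.6 -140.2    4. ]
m3 [ 420.8 -130.8    4. ]
m4 [434.3 175.6   4. ]
piv [311.1 284.1  55. ]
tip [349.7 289.9 100. ]
a1 a2 96.41503272055654 -2.260689403867954 [598.7 108.5   9. ]
b1 b2 97.83597406271743 -1.72644000718459 [490.1 -74.7   9. ]
bn1 bn2 103.56300624042005 -1.3968257407839442 [ 676.1 -265.9   35. ]
bn2 bn3 120.95135696997016 -2.9739790430519943 [ 625.5 -327.    35. ]
t1 t2 110.85978078943904 -1.5442427272441142 [489.2 284.4  30. ]
t2 t3 168.67216770364328 -3.140096617467326 [406.3 228.9  30. ]
t1 t4 165.1612472025441 -3.131080933121839 [405.1 339.   30. ]
m1 m2 308.0405023221808 -1.6116585556856189 [666.9  13.7   4. ]
m2 m3 239.96825346342115 3.1025905201743 [ 540.7 -135.5    4. ]
tray [405.7 283.9  30. ] bin [ 615.8 -276.6   35. ]
vial [272.7 189.5]
stop [355.9 224.7]
beak [298.  204.2]
cruc [324.  199.5]
dish [261.7 166.7]
cam [ 395.6    6.8 1103.7]
a 1560 [598.9 107.1] ((599.4673461914062, 107.1574935913086), (91.94766235351562, 101.43274688720703), 0.142079696059227) -1.689483001552828
b 968 [488.2 -74.4] ((488.280517578125, -74.5315933227539), (43.440250396728516, 120.92971801757812), 0.1423226147890091) -1.5665801942127637
```

```bash
cat > plan.py <<'E'
# plan a straight leg from the present pose to (x,y,z,psi): psi = yaw of tool y; prints shares per call
import sys,numpy as np
from math import ceil
from scipy.spatial.transform import Rotation as Rt
from cell import monitor
def now():
    s=monitor.read_state();R=Rt.from_rotvec(s["tool_rot"]).as_matrix()
    print("t",s["time"],"tcp",s["tcp_pos"].round(1),"psi",round(np.arctan2(R[1,1],R[0,1]),3),"tilt",R[:2,2].round(3),"open",round(s["opening"],1),"grip",round(s["grasp_force"],1),"F",s["wrist_force"].round(1))
    return np.array([*s["tcp_pos"],np.arctan2(R[1,1],R[0,1])])
def plan(*wps,start=None):
    p=now() if start is None else np.array(start,float)
    for wp in wps:
        wp=np.array(wp,float);N=1
        while True:
            q=p.copy();out=[]
            for k in range(N):
                d=(wp-q)/(N-k);c,s=np.cos(q[3]),np.sin(q[3])
                sh=np.array([-s*d[0]+c*d[1],c*d[0]+s*d[1],-d[2]])/200;tu=-d[3]/.5
                sh=sh.round(3);tu=round(tu,2);rows=ceil(max(np.linalg.norm(sh)*4,abs(tu)*.5/.149))
                out.append((tu,sh.tolist(),rows))
                x,y,z=sh*200;q=q+[-s*x+c*y,c*x+s*y,-z,-tu*.5]
            if all(abs(o[0])<=1 and max(map(abs,o[1]))<=1 for o in out): break
            N+=1
        print("->",wp);[print("  turn",o[0],"shift",o[1],"rows>=",o[2]) for o in out];p=q
E
python3 - <<'E'
from plan import *
plan((490,-75,120,-.155))
plan((490,-75,170,-.155),(423,265,150,-1.56),(423,265,60,-1.56),start=(490,-75,120,-.155))
plan((423,265,150,-1.56),(599,108,120,-.69),start=(423,265,60,-1.56))
E
```

```text
t 0.1 tcp [ 249.2 -599.7  230.2] psi -1.177 tilt [-0.001  0.002] open 85.6 grip 0.0 F [-0.8  0.3  0.3]
-> [ 4.90e+02 -7.50e+01  1.20e+02 -1.55e-01]
  turn -0.68 shift [0.706, -0.654, 0.184] rows>= 4
  turn -0.68 shift [0.884, -0.38, 0.183] rows>= 4
  turn -0.68 shift [0.96, -0.064, 0.184] rows>= 4
-> [ 4.90e+02 -7.50e+01  1.70e+02 -1.55e-01]
  turn -0.0 shift [0.0, 0.0, -0.25] rows>= 1
-> [423.   265.   150.    -1.56]
  turn 0.94 shift [0.543, -0.198, 0.033] rows>= 4
  turn 0.94 shift [0.394, -0.422, 0.034] rows>= 4
  turn 0.93 shift [0.16, -0.555, 0.033] rows>= 4
-> [423.   265.    60.    -1.56]
  turn -0.0 shift [0.0, 0.0, 0.45] rows>= 2
-> [423.   265.   150.    -1.56]
  turn -0.0 shift [0.0, 0.0, -0.45] rows>= 2
-> [599.   108.   120.    -0.69]
  turn -0.87 shift [0.436, 0.397, 0.075] rows>= 3
  turn -0.87 shift [0.227, 0.544, 0.075] rows>= 3
```

>>> {"name": "drive_tool", "arguments": {
  "moves": [
    [[0, 0, -0.68], [0.706, -0.654, 0.184], 0],
    [[0, 0, -0.68], [0.706, -0.654, 0.184], 0],
    [[0, 0, -0.68], [0.706, -0.654, 0.184], 0],
    [[0, 0, -0.68], [0.706, -0.654, 0.184], 0],
    [[0, 0, -0.68], [0.706, -0.654, 0.184], 0],
    [[0, 0, -0.68], [0.706, -0.654, 0.184], 0]
  ],
  "newtons": 40
}}

```text
time: 0.7
tcp_pos: [329.8, -424.2, 194.0]
tool_rot: [-2.931, -1.13, 0.001]
wrist_force: [0.6, 0.3, 0.1]
opening: 42.5
grasp_force: 0.0
```

>>> {"name": "drive_tool", "arguments": {
  "moves": [
    [[0, 0, -0.68], [0.884, -0.38, 0.183], 0],
    [[0, 0, -0.68], [0.884, -0.38, 0.183], 0],
    [[0, 0, -0.68], [0.884, -0.38, 0.183], 0],
    [[0, 0, -0.68], [0.884, -0.38, 0.183], 0],
    [[0, 0, -0.68], [0.884, -0.38, 0.183], 0],
    [[0, 0, -0.68], [0.884, -0.38, 0.183], 0]
  ]
}}

```text
time: 1.3
tcp_pos: [410.4, -250.9, 158.2]
tool_rot: [2.698, 1.608, -0.001]
wrist_force: [-0.8, 0.5, -0.7]
opening: 42.8
grasp_force: 0.0
```

>>> {"name": "drive_tool", "arguments": {
  "moves": [
    [[0, 0, -0.68], [0.96, -0.064, 0.184], 0],
    [[0, 0, -0.68], [0.96, -0.064, 0.184], 0],
    [[0, 0, -0.68], [0.96, -0.064, 0.184], 0],
    [[0, 0, -0.68], [0.96, -0.064, 0.184], 0],
    [[0, 0, -0.68], [0.96, -0.064, 0.184], 0],
    [[0, 0, -0.68], [0.96, -0.064, 0.184], 0],
    [[0, 0, -0.68], [0.96, -0.064, 0.184], 0]
  ]
}}

```text
time: 2.0
tcp_pos: [490.7, -77.6, 121.8]
tool_rot: [2.391, 2.036, 0.0]
wrist_force: [0.4, 0.4, -0.6]
opening: 42.7
grasp_force: 0.0
```

```bash
python3 -c "
from plan import *
plan((490,-75,5,-.155))"
```

```text
t 2.0 tcp [490.7 -77.6 121.8] psi -0.16 tilt [ 0.001 -0.001] open 42.7 grip 0.0 F [ 0.4  0.4 -0.6]
-> [ 4.90e+02 -7.50e+01  5.00e+00 -1.55e-01]
  turn -0.01 shift [0.012, -0.005, 0.584] rows>= 3
```

>>> {"name": "drive_tool", "arguments": {
  "moves": [
    [[0, 0, 0], [0.01, 0, 0.25], 0],
    [[0, 0, 0], [0.01, 0, 0.45], 0],
    [[0, 0, 0], [0.01, 0, 0.55], 0],
    [[0, 0, 0], [0.01, 0, 0.575], 0],
    [[0, 0, 0], [0.01, 0, 0.575], 0],
    [[0, 0, 0], [0.01, 0, 0.575], 1],
    [[0, 0, 0], [0.01, 0, 0.575], 1],
    [[0, 0, 0], [0.01, 0, 0.575], 1],
    [[0, 0, 0], [0.01, 0, 0.575], 1],
    [[0, 0, 0], [0.01, 0, 0.575], 1],
    [[0, 0, 0], [0.01, 0, 0.575], 1],
    [[0, 0, 0], [0.01, 0, 0.575], 1]
  ],
  "newtons": 40
}}

```text
time: 3.2
tcp_pos: [492.2, -74.2, 8.1]
tool_rot: [2.386, 2.039, 0.002]
wrist_force: [-1.6, -1.5, 6.2]
opening: 7.2
grasp_force: 40.2
```

>>> {"name": "drive_tool", "arguments": {
  "moves": [
    [[0, 0, 0], [0, 0, -0.1], 1],
    [[0, 0, 0], [0, 0, -0.3], 1],
    [[0, 0, 0], [0, 0, -0.5], 1],
    [[0, 0, 0], [0, 0, -0.7], 1],
    [[0, 0, 0], [0, 0, -0.75], 1],
    [[0, 0, 0], [0, 0, -0.75], 1]
  ]
}}

```text
time: 3.8
tcp_pos: [492.0, -73.8, 158.7]
tool_rot: [2.385, 2.038, 0.005]
wrist_force: [0.1, -0.8, -0.6]
opening: 7.6
grasp_force: 39.4
```

```bash
python3 -c "
from plan import *
plan((423,265,160,-1.56))
import cv2
from cell import snapshot
im=snapshot('top')[130:280,170:420,::-1]; im2=snapshot('side')[120:280,150:420,::-1]
a=cv2.resize(im,(480,288),interpolation=3);b=cv2.resize(im2,(486,288),interpolation=3)
import numpy as np
cv2.imwrite('pics/g1.png',np.vstack([a,b[:,:480]]))
"
```

```text
t 3.8 tcp [492.  -73.8 158.7] psi -0.157 tilt [ 0.005 -0.001] open 7.6 grip 39.4 F [ 0.1 -0.8 -0.6]
-> [423.   265.   160.    -1.56]
  turn 0.94 shift [0.54, -0.202, -0.002] rows>= 4
  turn 0.93 shift [0.39, -0.424, -0.002] rows>= 4
  turn 0.94 shift [0.158, -0.554, -0.003] rows>= 4
```

View pics/g1.png

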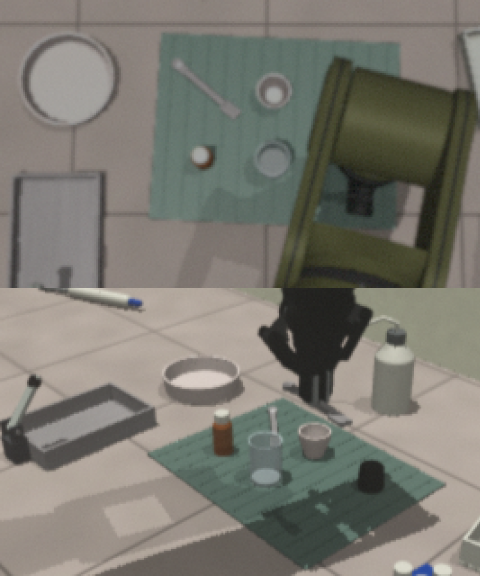

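The spatula is held near its middle and level, so I'll carry it to the tray.

>>> {"name": "drive_tool", "arguments": {
  "moves": [
    [[0, 0, 0.94], [0.54, -0.202, 0], 1],
    [[0, 0, 0.94], [0.54, -0.202, 0], 1],
    [[0, 0, 0.94], [0.54, -0.202, 0], 1],
    [[0, 0, 0.94], [0.54, -0.202, 0], 1],
    [[0, 0, 0.94], [0.54, -0.202, 0], 1],
    [[0, 0, 0.94], [0.54, -0.202, 0], 1]
  ]
}}

```text
time: 4.5
tcp_pos: [466.5, 39.3, 154.2]
tool_rot: [-2.796, -1.429, 0.005]
wrist_force: [0.2, -0.0, -1.1]
opening: 7.2
grasp_force: 39.4
```

>>> {"name": "drive_tool", "arguments": {
  "moves": [
    [[0, 0, 0.93], [0.39, -0.424, 0], 1],
    [[0, 0, 0.93], [0.39, -0.424, 0], 1],
    [[0, 0, 0.93], [0.39, -0.424, 0], 1],
    [[0, 0, 0.93], [0.39, -0.424, 0], 1],
    [[0, 0, 0.93], [0.39, -0.424, 0], 1],
    [[0, 0, 0.93], [0.39, -0.424, 0], 1]
  ]
}}

```text
time: 5.1
tcp_pos: [444.6, 151.7, 155.5]
tool_rot: [3.052, 0.746, -0.002]
wrist_force: [0.2, -0.6, -1.0]
opening: 7.3
grasp_force: 39.5
```

>>> {"name": "drive_tool", "arguments": {
  "moves": [
    [[0, 0, 0.94], [0.158, -0.554, 0], 1],
    [[0, 0, 0.94], [0.158, -0.554, 0], 1],
    [[0, 0, 0.94], [0.158, -0.554, 0], 1],
    [[0, 0, 0.94], [0.158, -0.554, 0], 1],
    [[0, 0, 0.94], [0.158, -0.554, 0], 1],
    [[0, 0, 0.94], [0.158, -0.554, 0], 1],
    [[0, 0, 0.94], [0.158, -0.554, 0], 1]
  ]
}}

```text
time: 5.8
tcp_pos: [422.0, 264.3, 156.0]
tool_rot: [3.141, 0.013, -0.0]
wrist_force: [-0.3, 0.1, -0.8]
opening: 7.5
grasp_force: 39.5
```

```bash
python3 -c "
from plan import *
plan((423,265,9,-1.56))"
```

```text
t 5.8 tcp [422.  264.3 156. ] psi -1.562 tilt [-0. -0.] open 7.5 grip 39.5 F [-0.3  0.1 -0.8]
-> [423.   265.     9.    -1.56]
  turn -0.0 shift [0.005, -0.003, 0.735] rows>= 3
```

>>> {"name": "drive_tool", "arguments": {
  "moves": [
    [[0, 0, 0], [0.005, 0, 0.25], 1],
    [[0, 0, 0], [0.005, 0, 0.5], 1],
    [[0, 0, 0], [0.005, 0, 0.65], 1],
    [[0, 0, 0], [0.005, 0, 0.72], 1],
    [[0, 0, 0], [0.005, 0, 0.735], 1],
    [[0, 0, 0], [0.005, 0, 0.735], 1],
    [[0, 0, 0], [0.005, 0, 0.735], 0.45],
    [[0, 0, 0], [0.005, 0, 0.735], 0.45],
    [[0, 0, 0], [0.005, 0, 0.735], 0.45],
    [[0, 0, 0], [0.005, 0, 0.735], 0.45],
    [[0, 0, 0], [0.005, 0, 0.6], 0.45],
    [[0, 0, 0], [0.005, 0, 0.4], 0.45],
    [[0, 0, 0], [0.005, 0, 0.2], 0.4],
    [[0, 0, 0], [0.005, 0, 0], 0.3],
    [[0, 0, 0], [0.005, 0, 0], 0.2]
  ]
}}

```text
time: 7.3
tcp_pos: [426.4, 267.2, 163.7]
tool_rot: [-3.136, -0.014, -0.019]
wrist_force: [1.5, 0.1, 0.5]
opening: 34.2
grasp_force: 0.0
```

```bash
python3 -c "
from plan import *
plan((599,108,120,-.69))"
```

```text
t 7.3 tcp [426.4 267.2 163.7] psi -1.562 tilt [0.012 0.006] open 34.2 grip 0.0 F [1.5 0.1 0.5]
-> [599.   108.   120.    -0.69]
  turn -0.87 shift [0.428, 0.402, 0.109] rows>= 3
  turn -0.87 shift [0.218, 0.544, 0.109] rows>= 3
```

```bash
python3 -c "
from plan import *
plan((599,108,120,-.69),start=(423,264.5,156,-1.562))"
```

```text
-> [599.   108.   120.    -0.69]
  turn -0.87 shift [0.437, 0.395, 0.09] rows>= 3
  turn -0.87 shift [0.229, 0.542, 0.09] rows>= 3
```

>>> {"name": "drive_tool", "arguments": {
  "moves": [
    [[0, 0, -0.87], [0.437, 0.395, 0.09], 0],
    [[0, 0, -0.87], [0.437, 0.395, 0.09], 0],
    [[0, 0, -0.87], [0.437, 0.395, 0.09], 0],
    [[0, 0, -0.87], [0.437, 0.395, 0.09], 0],
    [[0, 0, -0.87], [0.437, 0.395, 0.09], 0]
  ]
}}

```text
time: 7.8
tcp_pos: [510.4, 186.7, 137.4]
tool_rot: [-3.065, -0.687, 0.002]
wrist_force: [0.1, 1.1, 0.6]
opening: 42.8
grasp_force: 0.0
```

>>> {"name": "drive_tool", "arguments": {
  "moves": [
    [[0, 0, -0.87], [0.229, 0.542, 0.09], 0],
    [[0, 0, -0.87], [0.229, 0.542, 0.09], 0],
    [[0, 0, -0.87], [0.229, 0.542, 0.09], 0],
    [[0, 0, -0.87], [0.229, 0.542, 0.09], 0],
    [[0, 0, -0.87], [0.229, 0.542, 0.09], 0],
    [[0, 0, -0.87], [0.229, 0.542, 0.09], 0],
    [[0, 0, -0.87], [0.229, 0.542, 0.09], 0],
    [[0, 0, -0.87], [0.229, 0.542, 0.09], 0]
  ]
}}

```text
time: 8.6
tcp_pos: [598.1, 109.7, 120.5]
tool_rot: [2.843, 1.337, 0.001]
wrist_force: [-0.4, -0.0, -0.5]
opening: 42.8
grasp_force: 0.0
```

```bash
python3 -c "
from plan import *
plan((599,108,8,-.69))"
```

```text
t 8.6 tcp [598.1 109.7 120.5] psi -0.691 tilt [0. 0.] open 42.8 grip 0.0 F [-0.4 -0.  -0.5]
-> [599.   108.     8.    -0.69]
  turn -0.0 shift [-0.004, 0.009, 0.562] rows>= 3
```

>>> {"name": "drive_tool", "arguments": {
  "moves": [
    [[0, 0, 0], [0, 0.01, 0.25], 0],
    [[0, 0, 0], [0, 0.01, 0.45], 0],
    [[0, 0, 0], [0, 0.01, 0.54], 0],
    [[0, 0, 0], [0, 0.01, 0.565], 0],
    [[0, 0, 0], [0, 0.01, 0.565], 0],
    [[0, 0, 0], [0, 0.01, 0.565], 1],
    [[0, 0, 0], [0, 0.01, 0.565], 1],
    [[0, 0, 0], [0, 0.01, 0.565], 1],
    [[0, 0, 0], [0, 0.01, 0.565], 1],
    [[0, 0, 0], [0, 0.01, 0.565], 1],
    [[0, 0, 0], [0, 0.01, 0.565], 1],
    [[0, 0, 0], [0, 0.01, 0.565], 1],
    [[0, 0, 0], [0, 0.01, 0.5], 1],
    [[0, 0, 0], [0, 0.01, 0.3], 1],
    [[0, 0, 0], [0, 0.01, 0.1], 1],
    [[0, 0, 0], [0, 0, -0.1], 1],
    [[0, 0, 0], [0, 0, -0.2], 1],
    [[0, 0, 0], [0, 0, -0.2], 1],
    [[0, 0, 0], [0, 0, -0.2], 1]
  ],
  "newtons": 40
}}

```text
time: 10.5
tcp_pos: [598.3, 108.7, 160.0]
tool_rot: [2.843, 1.336, 0.0]
wrist_force: [-0.1, 0.6, -0.9]
opening: 7.0
grasp_force: 39.1
```

```bash
python3 -c "
from plan import *
plan((423,303,160,-1.56))
plan((423,303,160,-1.56),start=(599,108,160,-.69))
import cv2
from cell import snapshot
im=snapshot('top')[130:310,170:420,::-1]; im2=snapshot('side')[120:280,150:420,::-1]
a=cv2.resize(im,(480,346),interpolation=3);b=cv2.resize(im2,(421,250),interpolation=3)
cv2.imwrite('pics/g2.png',np.vstack([a[:,:421],b]))
"
```

```text
t 10.5 tcp [598.3 108.7 160. ] psi -0.692 tilt [ 0. -0.] open 7.0 grip 39.1 F [-0.1  0.6 -0.9]
-> [423.   303.   160.    -1.56]
  turn 0.87 shift [0.094, -0.647, 0.0] rows>= 3
  turn 0.87 shift [-0.187, -0.627, 0.0] rows>= 3
-> [423.   303.   160.    -1.56]
  turn 0.87 shift [0.096, -0.65, -0.0] rows>= 3
  turn 0.87 shift [-0.187, -0.629, -0.0] rows>= 3
```

View pics/g2.png

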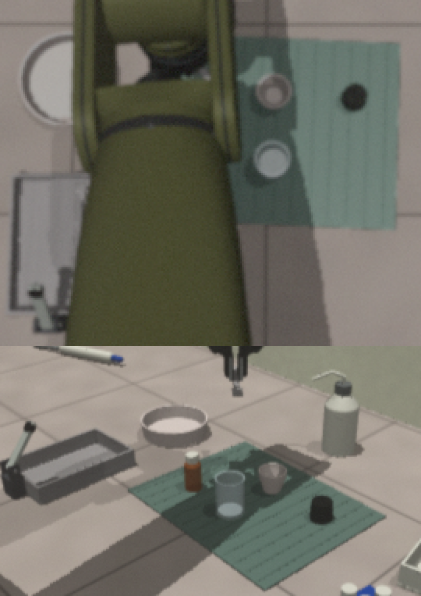

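Spatula b lies in the tray and spatula a is in the gripper, with the vial and bystanders undisturbed.

>>> {"name": "drive_tool", "arguments": {
  "moves": [
    [[0, 0, 0.87], [0.095, -0.647, 0], 1],
    [[0, 0, 0.87], [0.095, -0.647, 0], 1],
    [[0, 0, 0.87], [0.095, -0.647, 0], 1],
    [[0, 0, 0.87], [0.095, -0.647, 0], 1],
    [[0, 0, 0.87], [0.095, -0.647, 0], 1],
    [[0, 0, 0.87], [0.095, -0.647, 0], 1]
  ]
}}

```text
time: 11.2
tcp_pos: [511.3, 205.2, 159.1]
tool_rot: [3.064, 0.692, -0.003]
wrist_force: [-0.6, -0.5, 0.4]
opening: 6.8
grasp_force: 39.3
```

>>> {"name": "drive_tool", "arguments": {
  "moves": [
    [[0, 0, 0.87], [-0.187, -0.627, 0], 1],
    [[0, 0, 0.87], [-0.187, -0.627, 0], 1],
    [[0, 0, 0.87], [-0.187, -0.627, 0], 1],
    [[0, 0, 0.87], [-0.187, -0.627, 0], 1],
    [[0, 0, 0.87], [-0.187, -0.627, 0], 1],
    [[0, 0, 0.87], [-0.187, -0.627, 0], 1],
    [[0, 0, 0.87], [-0.187, -0.627, 0], 1],
    [[0, 0, 0.87], [-0.187, -0.627, 0], 1]
  ]
}}

```text
time: 12.0
tcp_pos: [424.3, 302.4, 160.1]
tool_rot: [3.141, 0.012, -0.0]
wrist_force: [-0.2, 0.7, -0.5]
opening: 6.9
grasp_force: 39.3
```

```bash
python3 -c "
from plan import *
plan((423,303,9,-1.56))"
```

```text
t 12.0 tcp [424.3 302.4 160.1] psi -1.563 tilt [-0. -0.] open 6.9 grip 39.3 F [-0.2  0.7 -0.5]
-> [423.   303.     9.    -1.56]
  turn -0.01 shift [-0.007, -0.003, 0.755] rows>= 4
```

>>> {"name": "drive_tool", "arguments": {
  "moves": [
    [[0, 0, 0], [0, 0, 0.25], 1],
    [[0, 0, 0], [0, 0, 0.5], 1],
    [[0, 0, 0], [0, 0, 0.65], 1],
    [[0, 0, 0], [0, 0, 0.73], 1],
    [[0, 0, 0], [0, 0, 0.755], 1],
    [[0, 0, 0], [0, 0, 0.755], 1],
    [[0, 0, 0], [0, 0, 0.755], 0.45],
    [[0, 0, 0], [0, 0, 0.755], 0.45],
    [[0, 0, 0], [0, 0, 0.755], 0.45],
    [[0, 0, 0], [0, 0, 0.755], 0.45],
    [[0, 0, 0], [0, 0, 0.7], 0.45],
    [[0, 0, 0], [0, 0, 0.5], 0.45],
    [[0, 0, 0], [0, 0, 0.3], 0.4],
    [[0, 0, 0], [0, 0, 0.1], 0.4],
    [[0, 0, 0], [0, 0, 0], 0.8],
    [[0, 0, 0], [0, 0, 0], 1],
    [[0, 0, 0], [0, 0, 0], 1]
  ]
}}

```text
time: 13.7
tcp_pos: [423.5, 303.2, 160.6]
tool_rot: [-3.141, -0.014, -0.001]
wrist_force: [0.1, 0.4, -0.3]
opening: -0.1
grasp_force: 0.0
```

```bash
python3 -c "
from plan import *
plan((400,320,180,-1.56))
import cv2
from cell import snapshot
im=snapshot('top')[200:310,160:300,::-1]; im2=snapshot('side')[130:280,100:320,::-1]
a=cv2.resize(im,(560,440),interpolation=3);b=cv2.resize(im2,(220,150),interpolation=3)
a[:150,340:]=b
cv2.imwrite('pics/g3.png',a)
"
```

```text
t 13.7 tcp [423.5 303.2 160.6] psi -1.562 tilt [0.001 0.001] open -0.1 grip 0.0 F [ 0.1  0.4 -0.3]
-> [400.   320.   180.    -1.56]
  turn -0.0 shift [-0.117, -0.085, -0.097] rows>= 1
```

View pics/g3.png

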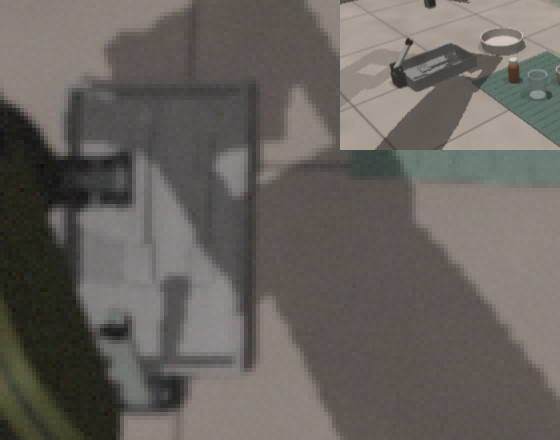

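Both spatulas appear flat in the tray and the gripper is already shut, so I'll press the lever now.

```bash
python3 -c "
from plan import *
plan((341,283,160,-1.56),(341,283,49.5,-1.56))"
```

```text
t 13.8 tcp [422.5 302.6 158.5] psi -1.562 tilt [-0.003 -0.001] open 0.2 grip 0.0 F [-0.5 -0.5 -0.2]
-> [341.   283.   160.    -1.56]
  turn -0.0 shift [-0.409, 0.094, -0.008] rows>= 2
-> [341.   283.    49.5   -1.56]
  turn -0.0 shift [0.0, 0.0, 0.553] rows>= 3
```

>>> {"name": "drive_tool", "arguments": {
  "moves": [
    [[0, 0, 0], [-0.41, 0.097, 0], 1],
    [[0, 0, 0], [-0.41, 0.097, 0], 1],
    [[0, 0, 0], [-0.41, 0.097, 0], 1],
    [[0, 0, 0], [-0.41, 0.097, 0.1], 1],
    [[0, 0, 0], [-0.41, 0.097, 0.2], 1],
    [[0, 0, 0], [-0.41, 0.097, 0.25], 1],
    [[0, 0, 0], [-0.41, 0.097, 0.3], 1],
    [[0, 0, 0], [-0.41, 0.097, 0.35], 1],
    [[0, 0, 0], [-0.41, 0.097, 0.4], 1],
    [[0, 0, 0], [-0.41, 0.097, 0.44], 1],
    [[0, 0, 0], [-0.41, 0.097, 0.48], 1],
    [[0, 0, 0], [-0.41, 0.097, 0.51], 1],
    [[0, 0, 0], [-0.41, 0.097, 0.53], 1],
    [[0, 0, 0], [-0.41, 0.097, 0.54], 1],
    [[0, 0, 0], [-0.41, 0.097, 0.54], 1]
  ]
}}

```text
time: 15.3
tcp_pos: [341.5, 282.9, 51.9]
tool_rot: [3.141, 0.014, -0.001]
wrist_force: [0.3, 1.2, 0.0]
opening: 0.4
grasp_force: 0.0
```

>>> {"name": "drive_tool", "arguments": {
  "moves": [
    [[0, 0, 0], [0, 0, 0.01], 1],
    [[0, 0, 0], [0, 0, 0.015], 1],
    [[0, 0, 0], [0, 0, 0.015], 1]
  ]
}}

```text
time: 15.6
tcp_pos: [341.8, 283.1, 49.9]
tool_rot: [3.141, 0.014, -0.0]
wrist_force: [-2.4, -1.9, 4.8]
opening: -0.2
grasp_force: 2.8
```

>>> {"name": "drive_tool", "arguments": {
  "moves": [
    [[0, 0, 0], [0, 0, 0.007], 1],
    [[0, 0, 0], [0, 0, 0.007], 1],
    [[0, 0, 0], [0, 0, 0.007], 1]
  ]
}}

```text
time: 15.9
tcp_pos: [341.9, 283.2, 49.7]
tool_rot: [3.141, 0.014, -0.001]
wrist_force: [-4.3, -3.3, 14.6]
opening: -0.3
grasp_force: 7.0
```

>>> {"name": "drive_tool", "arguments": {
  "moves": [
    [[0, 0, 0], [0, 0, -0.02], 1],
    [[0, 0, 0], [0, 0, -0.1], 1],
    [[0, 0, 0], [0, 0, -0.3], 1],
    [[0, 0, 0], [0, 0, -0.5], 1],
    [[0, 0, 0], [0, 0, -0.5], 1],
    [[0, 0, 0], [0, 0, -0.5], 1]
  ]
}}

```text
time: 16.5
tcp_pos: [342.2, 283.4, 148.9]
tool_rot: [-3.14, -0.014, -0.004]
wrist_force: [-1.2, 0.1, 0.2]
opening: -0.1
grasp_force: 0.0
```

```bash
python3 -c "
from plan import *
plan((507,108,120,-.4))"
```

```text
t 16.5 tcp [342.2 283.4 148.9] psi -1.562 tilt [0.002 0.002] open -0.1 grip 0.0 F [-1.2  0.1  0.2]
-> [ 5.07e+02  1.08e+02  1.20e+02 -4.00e-01]
  turn -0.77 shift [0.272, 0.295, 0.048] rows>= 3
  turn -0.78 shift [0.141, 0.375, 0.048] rows>= 3
  turn -0.77 shift [-0.012, 0.401, 0.048] rows>= 3
```

>>> {"name": "drive_tool", "arguments": {
  "moves": [
    [[0, 0, -0.77], [0.272, 0.295, 0.048], 0.5],
    [[0, 0, -0.77], [0.272, 0.295, 0.048], 0],
    [[0, 0, -0.77], [0.272, 0.295, 0.048], -0.3],
    [[0, 0, -0.77], [0.272, 0.295, 0.048], -0.3],
    [[0, 0, -0.77], [0.272, 0.295, 0.048], -0.3]
  ]
}}

```text
time: 17.0
tcp_pos: [395.6, 224.2, 136.6]
tool_rot: [3.081, 0.611, -0.004]
wrist_force: [-0.1, 0.6, 0.4]
opening: 55.4
grasp_force: 0.0
```

>>> {"name": "drive_tool", "arguments": {
  "moves": [
    [[0, 0, -0.78], [0.141, 0.375, 0.048], -0.3],
    [[0, 0, -0.78], [0.141, 0.375, 0.048], -0.3],
    [[0, 0, -0.78], [0.141, 0.375, 0.048], -0.3],
    [[0, 0, -0.78], [0.141, 0.375, 0.048], -0.3],
    [[0, 0, -0.78], [0.141, 0.375, 0.048], -0.3]
  ]
}}

```text
time: 17.5
tcp_pos: [450.8, 166.6, 128.1]
tool_rot: [-2.904, -1.197, 0.001]
wrist_force: [-0.4, -0.4, -0.6]
opening: 55.3
grasp_force: 0.0
```

>>> {"name": "drive_tool", "arguments": {
  "moves": [
    [[0, 0, -0.77], [-0.012, 0.401, 0.048], -0.3],
    [[0, 0, -0.77], [-0.012, 0.401, 0.048], -0.3],
    [[0, 0, -0.77], [-0.012, 0.401, 0.048], -0.3],
    [[0, 0, -0.77], [-0.012, 0.401, 0.048], -0.3],
    [[0, 0, -0.77], [-0.012, 0.401, 0.048], -0.3],
    [[0, 0, -0.77], [-0.012, 0.401, 0.048], -0.3],
    [[0, 0, -0.77], [-0.012, 0.401, 0.048], -0.3],
    [[0, 0, -0.77], [-0.012, 0.401, 0.048], -0.3]
  ]
}}

```text
time: 18.3
tcp_pos: [506.1, 108.0, 119.1]
tool_rot: [2.62, 1.733, 0.0]
wrist_force: [-0.1, -0.7, -0.0]
opening: 55.2
grasp_force: 0.0
```

```bash
python3 -c "
from plan import *
plan((507,108,12,-.4))
plan((616,-277,140,-.4),start=(507,108,140,-.4))
import cv2
from cell import snapshot
im=snapshot('side')[120:270,130:420,::-1]
cv2.imwrite('pics/g4.png',cv2.resize(im,(580,300),interpolation=3))"
```

```text
t 18.3 tcp [506.1 108.  119.1] psi -0.402 tilt [0. 0.] open 55.2 grip 0.0 F [-0.1 -0.7 -0. ]
-> [ 5.07e+02  1.08e+02  1.20e+01 -4.00e-01]
  turn -0.0 shift [0.002, 0.004, 0.535] rows>= 3
-> [ 6.16e+02 -2.77e+02  1.40e+02 -4.00e-01]
  turn -0.0 shift [-0.78, 0.626, -0.0] rows>= 5
  turn -0.0 shift [-0.781, 0.626, -0.0] rows>= 5
```

View pics/g4.png

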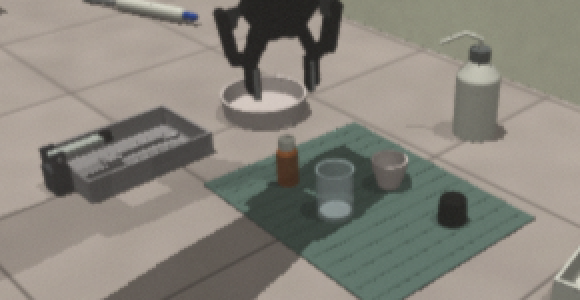

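The lever is down level over the tray and the vial stands below the open fingers, so I'll grip it.

>>> {"name": "drive_tool", "arguments": {
  "moves": [
    [[0, 0, 0], [0, 0.004, 0.2], -0.3],
    [[0, 0, 0], [0, 0.004, 0.35], -0.3],
    [[0, 0, 0], [0, 0.004, 0.47], -0.3],
    [[0, 0, 0], [0, 0.004, 0.53], -0.3],
    [[0, 0, 0], [0, 0.004, 0.535], -0.3],
    [[0, 0, 0], [0, 0.004, 0.535], -0.1],
    [[0, 0, 0], [0, 0.004, 0.535], 0.1],
    [[0, 0, 0], [0, 0.004, 0.535], 0.3],
    [[0, 0, 0], [0, 0.004, 0.535], 0.5],
    [[0, 0, 0], [0, 0.004, 0.535], 0.6],
    [[0, 0, 0], [0, 0.004, 0.535], 0.6],
    [[0, 0, 0], [0, 0.004, 0.535], 0.6]
  ],
  "newtons": 30
}}

```text
time: 19.55
tcp_pos: [508.3, 107.4, 13.4]
tool_rot: [2.619, 1.733, 0.003]
wrist_force: [-1.0, 0.4, 7.0]
opening: 24.7
grasp_force: 29.9
```

>>> {"name": "drive_tool", "arguments": {
  "moves": [
    [[0, 0, 0], [0, 0, -0.05], 0.6],
    [[0, 0, 0], [0, 0, -0.2], 0.6],
    [[0, 0, 0], [0, 0, -0.4], 0.6],
    [[0, 0, 0], [0, 0, -0.55], 0.6],
    [[0, 0, 0], [0, 0, -0.64], 0.6],
    [[0, 0, 0], [0, 0, -0.64], 0.6]
  ]
}}

```text
time: 20.15
tcp_pos: [509.2, 107.5, 143.8]
tool_rot: [2.617, 1.731, 0.01]
wrist_force: [0.9, -0.1, 0.4]
opening: 25.2
grasp_force: 29.5
```

>>> {"name": "drive_tool", "arguments": {
  "moves": [
    [[0, 0, 0], [-0.1, 0.08, 0], 0.6],
    [[0, 0, 0], [-0.25, 0.2, 0], 0.6],
    [[0, 0, 0], [-0.4, 0.32, 0], 0.6],
    [[0, 0, 0], [-0.55, 0.44, 0], 0.6],
    [[0, 0, 0], [-0.7, 0.56, 0], 0.6],
    [[0, 0, 0], [-0.78, 0.626, 0], 0.6],
    [[0, 0, 0], [-0.78, 0.626, 0], 0.6]
  ]
}}

```text
time: 20.85
tcp_pos: [560.8, -87.4, 138.2]
tool_rot: [-2.622, -1.728, 0.003]
wrist_force: [1.0, 0.3, -1.2]
opening: 25.2
grasp_force: 29.6
```

>>> {"name": "drive_tool", "arguments": {
  "moves": [
    [[0, 0, 0], [-0.1, 0.08, 0], 0.6],
    [[0, 0, 0], [-0.25, 0.2, 0], 0.6],
    [[0, 0, 0], [-0.4, 0.32, 0], 0.6],
    [[0, 0, 0], [-0.55, 0.44, 0], 0.6],
    [[0, 0, 0], [-0.68, 0.54, 0], 0.6],
    [[0, 0, 0], [-0.76, 0.61, 0], 0.6],
    [[0, 0, 0], [-0.78, 0.626, 0], 0.6],
    [[0, 0, 0], [-0.78, 0.626, 0], 0.6]
  ]
}}

```text
time: 21.65
tcp_pos: [614.9, -276.9, 138.6]
tool_rot: [-2.618, -1.732, 0.001]
wrist_force: [0.4, 0.5, -0.7]
opening: 25.5
grasp_force: 29.6
```

```bash
python3 -c "
from plan import *
plan((616,-277,14,-.4))"
```

```text
t 21.65 tcp [ 614.9 -276.9  138.6] psi -0.402 tilt [-0.002  0.002] open 25.5 grip 29.6 F [ 0.4  0.5 -0.7]
-> [ 6.16e+02 -2.77e+02  1.40e+01 -4.00e-01]
  turn -0.0 shift [0.002, 0.005, 0.623] rows>= 3
```

>>> {"name": "drive_tool", "arguments": {
  "moves": [
    [[0, 0, 0], [0, 0.004, 0.15], 0.6],
    [[0, 0, 0], [0, 0.004, 0.33], 0.6],
    [[0, 0, 0], [0, 0.004, 0.48], 0.6],
    [[0, 0, 0], [0, 0.004, 0.57], 0.6],
    [[0, 0, 0], [0, 0.004, 0.61], 0.6],
    [[0, 0, 0], [0, 0.004, 0.627], 0.6],
    [[0, 0, 0], [0, 0.004, 0.627], 0.6],
    [[0, 0, 0], [0, 0.004, 0.627], 0.6],
    [[0, 0, 0], [0, 0.004, 0.627], 0.35],
    [[0, 0, 0], [0, 0.004, 0.627], 0.2],
    [[0, 0, 0], [0, 0.004, 0.627], 0],
    [[0, 0, 0], [0, 0.004, 0.627], 0],
    [[0, 0, 0], [0, 0.004, 0.627], 0],
    [[0, 0, 0], [0, 0.004, 0.58], 0],
    [[0, 0, 0], [0, 0.004, 0.45], 0],
    [[0, 0, 0], [0, 0.004, 0.25], 0],
    [[0, 0, 0], [0, 0.004, 0.05], 0],
    [[0, 0, 0], [0, 0, 0], -0.3],
    [[0, 0, 0], [0, 0, 0], -0.3],
    [[0, 0, 0], [0, 0, 0], -0.3]
  ]
}}

```text
time: 23.65
tcp_pos: [614.8, -277.4, 138.8]
tool_rot: [-2.619, -1.732, 0.001]
wrist_force: [0.4, 0.8, -0.8]
opening: 55.5
grasp_force: 0.0
```

```bash
python3 -c "
from plan import *
plan((587,-80,120,-.1),(587,-80,8,-.1),(587,-80,120,-.1),(606,278,140,.3),(606,278,13,.3))
import cv2
from cell import snapshot
im=snapshot('side')[150:310,150:500,::-1]
cv2.imwrite('pics/g5.png',cv2.resize(im,(700,320),interpolation=3))"
```

```text
t 23.65 tcp [ 614.8 -277.4  138.8] psi -0.402 tilt [-0.001  0.001] open 55.5 grip 0.0 F [ 0.4  0.8 -0.8]
-> [ 5.87e+02 -8.00e+01  1.20e+02 -1.00e-01]
  turn -0.6 shift [0.854, -0.514, 0.094] rows>= 5
-> [ 5.87e+02 -8.00e+01  8.00e+00 -1.00e-01]
  turn -0.0 shift [0.0, 0.0, 0.56] rows>= 3
-> [ 5.87e+02 -8.00e+01  1.20e+02 -1.00e-01]
  turn -0.0 shift [0.0, 0.0, -0.56] rows>= 3
-> [6.06e+02 2.78e+02 1.40e+02 3.00e-01]
  turn -0.4 shift [0.895, -0.044, -0.05] rows>= 4
  turn -0.4 shift [0.886, 0.135, -0.05] rows>= 4
-> [6.06e+02 2.78e+02 1.30e+01 3.00e-01]
  turn -0.0 shift [0.0, 0.0, 0.635] rows>= 3
```

View pics/g5.png

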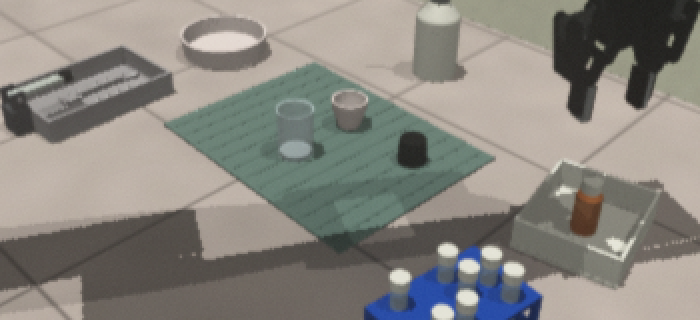

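The vial stands upright in the bin. The stopper is next.

>>> {"name": "drive_tool", "arguments": {
  "moves": [
    [[0, 0, -0.6], [0.854, -0.514, 0.094], -0.3],
    [[0, 0, -0.6], [0.854, -0.514, 0.094], -0.3],
    [[0, 0, -0.6], [0.854, -0.514, 0.094], -0.3],
    [[0, 0, -0.6], [0.854, -0.514, 0.094], -0.3],
    [[0, 0, -0.6], [0.854, -0.514, 0.094], -0.3],
    [[0, 0, -0.6], [0.854, -0.514, 0.094], -0.3],
    [[0, 0, -0.6], [0.854, -0.514, 0.094], -0.3],
    [[0, 0, -0.6], [0.854, -0.514, 0.094], -0.3]
  ]
}}

```text
time: 24.5
tcp_pos: [587.8, -81.8, 120.7]
tool_rot: [-2.333, -2.103, 0.001]
wrist_force: [0.3, 0.1, 0.6]
opening: 55.6
grasp_force: 0.0
```

>>> {"name": "drive_tool", "arguments": {
  "moves": [
    [[0, 0, 0], [0, 0, 0.2], -0.3],
    [[0, 0, 0], [0, 0, 0.4], -0.3],
    [[0, 0, 0], [0, 0, 0.5], -0.3],
    [[0, 0, 0], [0, 0, 0.55], -0.3],
    [[0, 0, 0], [0, 0, 0.55], -0.3],
    [[0, 0, 0], [0, 0, 0.55], -0.1],
    [[0, 0, 0], [0, 0, 0.55], 0.1],
    [[0, 0, 0], [0, 0, 0.55], 0.3],
    [[0, 0, 0], [0, 0, 0.55], 0.5],
    [[0, 0, 0], [0, 0, 0.55], 0.5],
    [[0, 0, 0], [0, 0, 0.55], 0.5],
    [[0, 0, 0], [0, 0, 0.55], 0.5]
  ],
  "newtons": 30
}}

```text
time: 25.7
tcp_pos: [589.2, -80.9, 13.4]
tool_rot: [2.329, 2.104, 0.003]
wrist_force: [-0.7, 0.1, 6.0]
opening: 30.4
grasp_force: 29.7
```

>>> {"name": "drive_tool", "arguments": {
  "moves": [
    [[0, 0, 0], [0, 0, -0.05], 0.6],
    [[0, 0, 0], [0, 0, -0.2], 0.6],
    [[0, 0, 0], [0, 0, -0.4], 0.6],
    [[0, 0, 0], [0, 0, -0.6], 0.6],
    [[0, 0, 0], [0, 0, -0.65], 0.6],
    [[0, 0, 0], [0, 0, -0.65], 0.6]
  ]
}}

```text
time: 26.3
tcp_pos: [589.3, -80.7, 144.5]
tool_rot: [2.328, 2.102, 0.005]
wrist_force: [0.4, -0.4, -0.8]
opening: 30.3
grasp_force: 29.9
```

>>> {"name": "drive_tool", "arguments": {
  "moves": [
    [[0, 0, -0.4], [0.2, -0.01, 0], 0.6],
    [[0, 0, -0.4], [0.45, -0.02, 0], 0.6],
    [[0, 0, -0.4], [0.7, -0.04, 0], 0.6],
    [[0, 0, -0.4], [0.895, -0.044, 0], 0.6],
    [[0, 0, -0.4], [0.895, -0.044, 0], 0.6],
    [[0, 0, -0.4], [0.895, -0.044, 0], 0.6]
  ]
}}

```text
time: 26.9
tcp_pos: [595.7, 99.1, 138.8]
tool_rot: [-2.106, -2.328, 0.005]
wrist_force: [0.4, -0.4, 0.0]
opening: 30.7
grasp_force: 29.9
```

>>> {"name": "drive_tool", "arguments": {
  "moves": [
    [[0, 0, -0.4], [0.2, 0.03, 0], 0.6],
    [[0, 0, -0.4], [0.45, 0.07, 0], 0.6],
    [[0, 0, -0.4], [0.7, 0.11, 0], 0.6],
    [[0, 0, -0.4], [0.886, 0.135, 0], 0.6],
    [[0, 0, -0.4], [0.886, 0.135, 0], 0.6],
    [[0, 0, -0.4], [0.886, 0.135, 0], 0.6],
    [[0, 0, -0.4], [0.886, 0.135, 0], 0.6]
  ]
}}

```text
time: 27.6
tcp_pos: [606.6, 275.5, 140.2]
tool_rot: [-1.869, -2.524, 0.003]
wrist_force: [-0.0, 0.1, 0.6]
opening: 30.2
grasp_force: 29.9
```

```bash
python3 -c "
from plan import *
plan((606,278,14,.3))"
```

```text
t 27.6 tcp [606.6 275.5 140.2] psi 0.296 tilt [-0.001 -0.001] open 30.2 grip 29.9 F [-0.   0.1  0.6]
-> [6.06e+02 2.78e+02 1.40e+01 3.00e-01]
  turn -0.01 shift [0.013, 0.001, 0.631] rows>= 3
```

>>> {"name": "drive_tool", "arguments": {
  "moves": [
    [[0, 0, 0], [0.01, 0, 0.15], 0.6],
    [[0, 0, 0], [0.01, 0, 0.33], 0.6],
    [[0, 0, 0], [0.01, 0, 0.48], 0.6],
    [[0, 0, 0], [0.01, 0, 0.57], 0.6],
    [[0, 0, 0], [0.01, 0, 0.61], 0.6],
    [[0, 0, 0], [0.01, 0, 0.635], 0.6],
    [[0, 0, 0], [0.01, 0, 0.635], 0.6],
    [[0, 0, 0], [0.01, 0, 0.635], 0.2],
    [[0, 0, 0], [0.01, 0, 0.635], 0],
    [[0, 0, 0], [0.01, 0, 0.635], -0.1],
    [[0, 0, 0], [0.01, 0, 0.635], -0.1],
    [[0, 0, 0], [0.01, 0, 0.635], -0.1],
    [[0, 0, 0], [0.01, 0, 0.6], -0.1],
    [[0, 0, 0], [0.01, 0, 0.45], -0.1],
    [[0, 0, 0], [0.01, 0, 0.25], -0.1],
    [[0, 0, 0], [0.01, 0, 0], -0.1],
    [[0, 0, 0], [0, 0, -0.3], -0.1],
    [[0, 0, 0], [0, 0, -0.5], -0.1],
    [[0, 0, 0], [0, 0, -0.5], -0.1],
    [[0, 0, 0], [0, 0, -0.5], -0.1]
  ]
}}

```text
time: 29.6
tcp_pos: [607.7, 277.9, 244.5]
tool_rot: [1.865, 2.524, 0.007]
wrist_force: [-0.1, -0.1, -0.3]
opening: 46.8
grasp_force: 0.0
```

>>> {"name": "drive_tool", "arguments": {
  "moves": [
    [[0, 0, 0], [-0.3, 0, 0], -0.1],
    [[0, 0, 0], [-0.5, 0, 0], -0.1],
    [[0, 0, 0], [-0.8, 0, 0], -0.1],
    [[0, 0, 0], [-1, 0, 0], -0.1],
    [[0, 0, 0], [-1, 0, 0], -0.1],
    [[0, 0, 0], [-1, 0, 0], -0.1]
  ]
}}

```text
time: 30.2
tcp_pos: [664.6, 85.2, 238.7]
tool_rot: [-1.868, -2.522, 0.003]
wrist_force: [0.5, 0.4, -0.4]
opening: 46.9
grasp_force: 0.0
```

```bash
python3 -c "
from plan import *
now()
import cv2
from cell import snapshot
a=snapshot('top')[120:320,160:480,::-1];b=snapshot('side')[130:310,130:500,::-1]
cv2.imwrite('pics/end.png',np.vstack([cv2.resize(a,(480,300),interpolation=3),cv2.resize(b,(480,234),interpolation=3)]))"
```

```text
t 30.2 tcp [664.6  85.2 238.7] psi 0.296 tilt [-0.004  0.   ] open 46.9 grip 0.0 F [ 0.5  0.4 -0.4]
```

View pics/end.png

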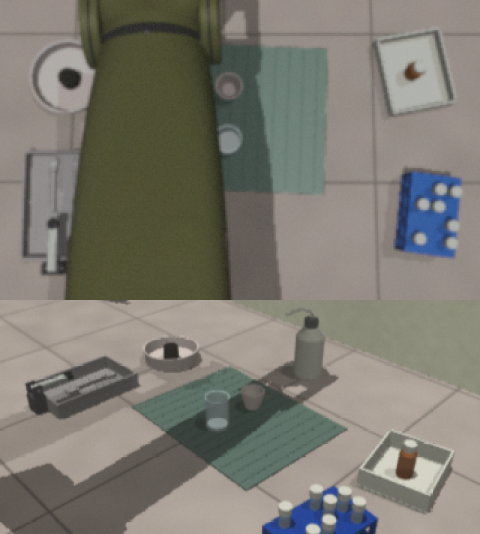

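The stopper is in the dish, the vial is upright in the bin, both spatulas are in the tray and the lever is level.

```bash
python3 -c "
from cell import robot
print(robot.finish_job())"
```

```text
the job is handed in; nothing more can be done
None
```

I handed the job in at about 30 s of the 72 s allowed. The last pictures show both spatulas in their tray with the lever down, the vial upright in the bin, the stopper in the dish and the bystanders in place; the interface gave no verdict.

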